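# Spread a snap ring over a banding-wheel spindle

## Task

Fit the snap ring to the bare spindle of the green banding-wheel base: lift the red-handled snap-ring pliers off their rest, squeeze the handles fully so that the ring on their tips spreads, bring it level over the spindle's top and lower it gently round the spindle until it is in line with the groove just above the brass washer. Finish there while still holding: handles squeezed, ring spread round the groove and level, nothing let go. Leave the jars and the tape roll where they are.

Things in the scene. Friction and masses are not known exactly. Their poses are not given: they have to be found in the camera images.
- pliers: snap-ring pliers lying level on the rest: steel, two red handles, yellow-plated snap ring fixed on the bent-down tips; 164 mm long over all, 0.14 kg. Origin: underside of the pivot plate (42 x 30 x 4 mm) on the pivot axis; x points from the handles along the pliers to the ring, z up. Red handles: about x = -28 to -84 mm, z = 2 to 18 mm, each 9 mm thick
- handles (a point): where to grip: midway between the two red handles, fixed in the pliers' frame at x = -45 mm, y = 0, z = 10 mm. Squeeze along the pliers' y. Here the handles measure 61 mm over their outer faces at rest (splayed 0.25 rad each, 77 mm at their rear ends) and 37 mm, then parallel to x, at their stop. Their spring pushes back with about 2.5 N on each side at first, 6 N at the stop
- ring_center (a point): centre of the ring's hole when spread, at mid thickness of the wire; fixed in the pliers' frame at x = +53.6 mm, y = 0, z = -16 mm. The ring lies level; wire 3.5 mm thick. Its hole is 27 mm across closed and 35 mm spread; the gap faces the handles; its far outer edge is at x = +80 mm closed, +75 mm spread. Unsqueezed, it closes by its spring
- jaw_l (a joint): opening of the pliers' left jaw in rad (the right follows equally): 0 at rest with the ring closed, 0.25 at the stop with the handles fully squeezed and the ring fully spread
- rest: low fixed stand for the pliers: dark foot plate 128 x 64 mm; a black rubber pad 48 x 40 mm, top 45 mm above the table, under the pivot plate, and a cross-bar 18 mm wide, 84 mm long, top 47 mm above the table, under the rear ends of the handles (pliers' x = -66 to -84 mm). Fingers have free room between the two. Origin on the table under the pad's centre; x as the pliers' x, within 0.1 rad
- spindle: green cast base of a banding wheel without its head, fixed to the table, round: foot 96 mm across, hub, brass thrust washer 58 mm across with its top at 52 mm, and an upright bare steel spindle 30 mm across with flat top at 76 mm and a 1.3 mm bevel. Origin on the table on the spindle's axis, z up.
- groove (a point): on the spindle's axis, at mid height of the groove (25.8 mm across, 7 mm tall, from the washer's top at 52 mm to 59 mm above the table), that is 55.5 mm above the table
- jar_cobalt: bystander: blue glaze jar with black lid, 61 mm across, 75 mm tall, origin under its centre
- jar_iron: bystander: dark brown glaze jar with red lid, 53 mm across, 70 mm tall, origin under its centre
- tape_mask: bystander: roll of cream masking tape lying flat, 92 mm across, 24 mm tall, origin under its centre
- impulse_sealer: long blue bag sealer standing between the rest and the spindle, its arm shut down: a fixed obstacle about 60 mm wide, 400 mm long (roughly along world x), 100 mm tall; keep the robot and what it carries above or clear of it

How it is judged (in metres and radians):
On the way, in this order (a step that is already met when the one before it is completed fails the run):
1. the pliers are lifted off the rest (z of pliers in the frame of rest above 0.06 m and contact force between the fingers and pliers above 2 N), for 0.1 s.
2. the ring, spread, is over the spindle or round it above the groove (horizontal distance between ring_center and groove below 0.008 m and z of ring_center in the frame of groove above 0.005 m and value of joint jaw_l above 0.18 rad), for 0.05 s.
At the end, for the whole second after the job is handed in: ends holding: fingers squeeze the pliers (over 4 N, jaw joint over 0.18 rad: ring spread); ring centre within 5.5 mm of the spindle axis, its mid height within 3 mm of the groove's, level within 0.1 rad, at rest, under 20 N on the base (horizontal distance between ring_center and groove below 0.0055 m and z of ring_center in the frame of groove between -0.0032 and 0.003 m and angle between pliers's own z axis and vertical below 0.1 rad and value of joint jaw_l above 0.18 rad and contact force between the fingers and pliers above 4 N and contact force between pliers and spindle below 20 N and linear speed of pliers below 0.02 m/s); the arm keeps its last pose, push and grip.
It fails at once if the blue jar, the brown jar or the tape roll is pushed more than 20 mm or tipped (distance of any of jar_cobalt, jar_iron, tape_mask from where it was at the start of the episode above 0.02 m or angle between any of jar_cobalt, jar_iron's own z axis and vertical above 0.3 rad).
It fails at once if the ring or pliers are forced onto the spindle or base with more than 40 N (contact force between pliers and spindle above 40 N).
It also fails if it takes over 38 s, if anything falls off the work surface, if the arm or the gripper's body presses on something with over 40 N, if the wrist force passes 120 N, or if a joint passes its speed limit or range.

## Robot

A 6-joint arm with a two-finger parallel gripper is mounted at the origin on the work surface; the furniture and walls round the work are solid. World frame = base frame: x ahead of the robot, y to its left, z up, the work surface at z = 0. Lengths are in m, angles in degrees, forces in N, time in s.
With the tool pointing down it reaches from about 0.35 to 0.725 m from the base axis. Payload 4.3 kg.
Tool frame: the origin (TCP) lies on the centre line of the jaws, within the pads' length; the fingertips stand 25 mm ahead of it and the grasp point (between the pads) lies 6 mm ahead of it (ctrl.tips_ahead is the z of the fingertips in the tool frame, in m); z points along the fingers, y is the line along which they close (so a half turn about z gives the same grasp; the last joint's range is limited). The gripper opens to 85 mm and grips with 20 to 120 N. Pads are 22 mm wide; open, the fingers measure 114 mm over their backs; the gripper's body (76 mm by 85 mm) begins 54 mm behind the grasp point. The pads swing forward as they close: fully open they stand 13 mm farther back than shut.
Start: joints at [-74.502, 21.618, 4.641, 73.018, 0, 83.68], TCP at [0.214, -0.534, 0.256] pointing down, gripper open.
Joint ranges: [-156.06, 156.06], [-48.1, 94.91], [-58.44, 69.94], [-101.28, 121.22], [-78.64, 73.56], [-180, 180]. Speed limits (degrees/s): [147.25, 147.25, 180, 180, 180, 180].

## Interface

Orientations are given as a 3x3 rotation matrix whose columns are the frame's x, y, z axes.
In Python, from bench import sensors, viewer, job, spotter, ctrl gives the robot as it stands. The module is installed in compiled form; this text tells all that it offers.
- The arm moves only by the tool move_arm, never from a script. Its argument "deltas" is a list of rows, each a list of 7 numbers: the shift along the tool's x, y, z scaled (see below), then the turn, a rotation vector about the tool's x, y, z scaled (see below), then the opening, from -1 (shut) to 1 (fully open). A call has 1 to 8 rows; each row is the pose to reach, as a shift and turn from the pose commanded when the call began, along the tool's axes at that moment, turning the shorter way round; what a row does not reach only later rows make up. The controller multiplies each number of a shift by 40 cm and each number of a turn by 180 degrees. A row lasts 1/12 s, in which the tool goes at most 41.7 mm and 7.16 degrees, less where a joint would pass 70% of its speed; a pose out of reach is approached as far as the arm can. A call with a number of a shift or a turn outside -1 to 1 is refused whole. A call with a gripper value outside its range is refused whole. The fingers move at their own pace and stop on an object; "squeeze" is the grip in N (left out, the last holds). Time passes only in rows, so rows that repeat a pose let the fingers close. It gives the time, the measured TCP pose, the force, the opening and the grip force at its end, in the units of the state.
- sensors.state(): the state, without advancing time (a new reading comes with each control period).
- viewer.read_camera(name): name is "scene" or "side" or "wrist"; returns (picture, depth): 384x512x3 uint8, blue, green, red; 384x512 float32, m along the optical axis (not along the pixel's ray), 0 where there is no reading.
- viewer.camera_info(name): a dict with "K" (3x3 intrinsics, pixels), "rvec" (rotation vector, rad) and "tvec" (3), from world to camera coordinates, as OpenCV has them. Camera axes: x right, y down, z forward; pixel columns grow to the right and rows downward; lengths in m; the calibration is good to about 2 mm. A picture is of the moment at which its call begins: read the wrist's pose just before it. camera_info takes no time and is no camera call; for the wrist camera it gives the pose at the moment of the call.
- job.sign_off(): hands the job in; it is judged then, once.
Trained networks look in the newest picture that a camera, given by its name, has taken for a name from the list of things; names that differ only in an ending like _2 or _b are one class to them, and where a whole thing is asked for, a point or a joint stands for the part that bears it (a point fixed in the world has none). Each returns a list of dicts, best first, with "confidence" (0 to 1); they miss things now and then, are a little off and sometimes report something else, mostly with a low value. They report only what shows in the picture. A call takes as long as a camera call.
- spotter.spot_in(camera, query): "point" ([x, y, z] in m, in world coordinates, good to about 4 mm: the middle of the surface that is visible of it).
- spotter.masks_of(camera, query): "region" (384x512 bool, what is visible of it).
- spotter.landmark_of(camera, query): "point" ([x, y, z] in m, in world coordinates, good to about 4 mm: a listed point, or the origin of a listed thing).
The state is a dict: "time": time; "joints": joint angles; "dq": joint speeds; "joint_torque": joint torques, N m; "tcp_pos": TCP position; "tool_rot": TCP orientation; "force": force on the tool from outside, world axes, zero at the start; "wrist_torque": the same for the moment, N m; "finger_gap": opening from 0.0 (shut) to 1.0 (fully open); "grasp_force": force on a finger pad.
Only numpy, scipy, OpenCV 4.12 (cv2) and the standard library are available. Lean on these libraries where they do the work, as an engineer would, in place of code of your own. Each camera call takes 0.05 s, during which the arm holds its last target. There are 200 camera calls.

## Working session

There is one attempt and no reset: what is moved stays moved. The work goes in short steps, Python scripts to look and compute and a tool call to move; the robot and the scene stay as the last step left them, time stands still between calls to the robot, and variables do not carry over. Pictures are saved under pics/ and viewed, at most 10 in all, crops included, and the job is handed in when it is done.

Besides the shell and the picture viewer there is one more tool, called after "Request:" as name([rows], argument=value, ...), one row to a line, values as JSON. move_arm: Moves the arm, as the interface text tells. Its arguments: {"type":"object","properties":{"deltas":{"type":"array"},"squeeze":{"type":"number"}},"required":["deltas"]}

```bash
mkdir -p pics; cat > h.py <<'E'
import numpy as np, cv2
from bench import sensors, viewer, job, spotter, ctrl
np.set_printoptions(precision=4,suppress=True)
def cam(n):
    i=viewer.camera_info(n); R=cv2.Rodrigues(np.array(i["rvec"],float))[0]; return np.array(i["K"]),R,np.array(i["tvec"],float).ravel()
def cloud(n):
    K,R,t=cam(n); im,d=viewer.read_camera(n)
    v,u=np.mgrid[:384,:512]; p=np.stack([(u-K[0,2])*d/K[0,0],(v-K[1,2])*d/K[1,1],d],-1)
    P=(p-t)@R; P[d==0]=np.nan
    return im,P
def proj(n,P):
    K,R,t=cam(n); p=K@(R@np.asarray(P,float)+t); return p[:2]/p[2]
E
python3 - <<'E'
from h import *
s=sensors.state(); print(s["tcp_pos"],s["tool_rot"],s["time"],ctrl.tips_ahead,s["finger_gap"])
ims=[]
for n in ["scene","side"]:
    im,P=cloud(n); ims.append(im); np.savez(n+"0.npz",im=im,P=P)
    for q in ["pliers","handles","ring_center","rest","spindle","groove","jar_cobalt","jar_iron","tape_mask","impulse_sealer"]:
        for r in spotter.landmark_of(n,q)[:1]: print(n,q,np.array(r["point"]),round(r["confidence"],2),proj(n,r["point"]).round())
print(sensors.state()["time"])
cv2.imwrite("pics/scene0.png",ims[0]);cv2.imwrite("pics/side0.png",ims[1])
E
```

```text
[ 0.2136 -0.5332  0.2554] [[ 0.9284  0.3717 -0.0006]
 [ 0.3717 -0.9284  0.0019]
 [ 0.0002 -0.002  -1.    ]] 0.0 0.025 1.001458666864968
scene pliers [ 0.4544 -0.3791  0.0464] 0.54 [347. 181.]
scene handles [ 0.409  -0.3904  0.0539] 0.69 [361. 187.]
scene ring_center [ 0.5046 -0.3578  0.0268] 0.76 [330. 179.]
scene rest [ 0.4533 -0.3745  0.0005] 0.56 [344. 194.]
scene spindle [0.5962 0.0143 0.    ] 0.89 [207. 214.]
scene groove [0.6018 0.0135 0.0542] 0.81 [205. 200.]
scene jar_cobalt [ 0.4417  0.1772 -0.0036] 0.6 [178. 277.]
scene jar_iron [ 0.6421 -0.2933  0.0016] 0.54 [286. 168.]
scene tape_mask [ 0.4253 -0.0019  0.0003] 0.73 [242. 251.]
scene impulse_sealer [ 0.5574 -0.1598 -0.001 ] 0.7 [265. 200.]
side pliers [ 0.4535 -0.3802  0.0421] 0.77 [284. 171.]
side handles [ 0.4088 -0.39    0.0564] 0.48 [298. 165.]
side ring_center [ 0.4991 -0.3594  0.0307] 0.8 [271. 176.]
side rest [ 0.4537 -0.3739 -0.0018] 0.48 [285. 184.]
side spindle [ 0.4535 -0.3794  0.0464] 0.28 [284. 169.]
side groove [0.5994 0.0126 0.0567] 0.73 [237. 216.]
side jar_cobalt [ 0.4399  0.18   -0.0019] 0.65 [322. 277.]
side jar_iron [ 0.4511 -0.3768 -0.0021] 0.39 [285. 184.]
side tape_mask [ 0.4241 -0.0001  0.0034] 0.73 [314. 232.]
side impulse_sealer [ 0.5557 -0.1585  0.0019] 0.96 [256. 209.]
1.1
```

View images.

View pics/scene0.png

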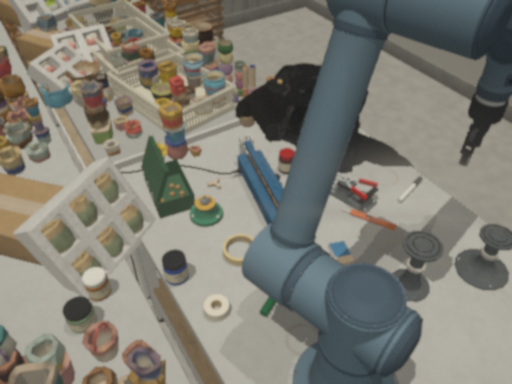

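```bash
python3 - <<'E'
from h import *
import numpy as np
for n in ["scene","side"]:
    z=np.load(n+"0.npz"); im,P=z["im"],z["P"]
    z=P[...,2]
    def near(c,r,lo,hi):
        return (np.hypot(P[...,0]-c[0],P[...,1]-c[1])<r)&(z>lo)&(z<hi)
    m=near((.6,.013),.022,.070,.082); print(n,"spindle top",m.sum(),P[m].mean(0),np.median(z[m]))
    m=near((.45,-.375),.12,.035,.1); hsv=cv2.cvtColor(im,cv2.COLOR_BGR2HSV).astype(int)
    red=m&((hsv[...,0]<8)|(hsv[...,0]>172))&(hsv[...,1]>130)
    print("red",red.sum(),P[red].mean(0),np.percentile(P[red],[2,98],axis=0))
    c=P[red][:,:2]; 
    s=(np.abs(P[...,0]-.56)<.3)&(np.abs(P[...,1]+.16)<.06)&(z>.03); print("sealer",np.nanpercentile(P[s],[1,99],axis=0))
    # anything tall
    for lo in (.08,.11,.15): 
        t=(z>lo)&(P[...,0]>.2)&(P[...,0]<.8)&(abs(P[...,1])<.6); print(lo,t.sum(),np.nanpercentile(P[t],[1,99],axis=0).ravel() if t.any() else 0)
E
```

```text
scene spindle top 21 [0.5892 0.0194 0.073 ] 0.07351515920508471
red 107 [ 0.3951 -0.3813  0.058 ] [[ 0.3652 -0.4271  0.0498]
 [ 0.4262 -0.3611  0.0637]]
sealer [[ 0.4428 -0.218   0.0329]
 [ 0.7506 -0.1036  0.0933]]
0.08 17668 [ 0.2009 -0.5103  0.0817  0.7954  0.5675  0.7051]
0.11 13220 [ 0.2007 -0.5091  0.1115  0.7931  0.5664  0.7073]
0.15 8814 [ 0.2005 -0.5093  0.1508  0.7938  0.5567  0.7097]
side spindle top 28 [0.596  0.0266 0.0723] 0.07260266544337912
red 110 [ 0.4003 -0.3854  0.0544] [[ 0.3713 -0.4285  0.0452]
 [ 0.4288 -0.359   0.0608]]
sealer [[ 0.3591 -0.2021  0.031 ]
 [ 0.7459 -0.1014  0.0961]]
0.08 41817 [ 0.2028 -0.5439  0.0821  0.7964  0.5188  0.5144]
0.11 24891 [ 0.2017 -0.5586  0.1116  0.7898  0.5483  0.5333]
0.15 18221 [ 0.2012 -0.5676  0.151   0.7896  0.5476  0.5404]
```

```bash
cat >> h.py <<'E'
def cmd(pos,yaw,verbose=True,base=None):
    "row for tool pointing down at pos, yaw deg, relative to current pose"
    from scipy.spatial.transform import Rotation as Ro
    s=sensors.state(); R=np.array(s["tool_rot"]); p=np.array(s["tcp_pos"])
    a=np.radians(yaw); T=np.array([[np.cos(a),np.sin(a),0],[np.sin(a),-np.cos(a),0],[0,0,-1.]])
    d=R.T@(np.array(pos)-p)/.4; r=Ro.from_matrix(R.T@T).as_rotvec(degrees=True)/180
    print("row",np.r_[d,r].round(4))
E
python3 -c "
from h import *
cmd([.445,-.385,.24],18.7)"
```

```text
row [ 0.675  -0.1306  0.0408  0.      0.      0.0173]
```

Request:
move_arm([
  [0.675,-0.13,0.04,0,0,0.0173,1],
  [0.675,-0.13,0.04,0,0,0.0173,1],
  [0.675,-0.13,0.04,0,0,0.0173,1],
  [0.675,-0.13,0.04,0,0,0.0173,1],
  [0.675,-0.13,0.04,0,0,0.0173,1],
  [0.675,-0.13,0.04,0,0,0.0173,1],
  [0.675,-0.13,0.04,0,0,0.0173,1],
  [0.675,-0.13,0.04,0,0,0.0173,1],
])

```text
time: 1.77
tcp_pos: [0.4489, -0.3818, 0.2398]
tool_rot: [[0.945, 0.327, 0.001], [0.327, -0.945, 0.002], [0.002, -0.001, -1.0]]
force: [0.0, 0.0, 0.3]
finger_gap: 1.004
grasp_force: 0.0
```

```bash
python3 - <<'E'
from h import *
s=sensors.state(); print(s["tcp_pos"],s["time"])
im,P=cloud("wrist"); np.savez("w1.npz",im=im,P=P)
for q in ["pliers","handles","ring_center","rest"]:
    for r in spotter.landmark_of("wrist",q)[:1]: print(q,np.array(r["point"]),round(r["confidence"],2),proj("wrist",r["point"]).round())
m=spotter.masks_of("wrist","pliers")
if m:
    m=m[0]["region"]; im2=im.copy(); im2[cv2.dilate(m.astype(np.uint8),np.ones((3,3)))-m.astype(np.uint8)>0]=(255,0,255)
    print(m.sum(), np.nanpercentile(P[m],[1,50,99],axis=0)); np.save("m1.npy",m)
cv2.imwrite("pics/w1.png",im2)
E
```

```text
[ 0.4489 -0.3818  0.2398] 1.7667
pliers [ 0.4502 -0.3773  0.0485] 0.59 [244. 169.]
ring_center [ 0.5021 -0.3568  0.0278] 0.64 [241. 109.]
rest [ 0.4528 -0.3793  0.0029] 0.87 [246. 158.]
3119 [[ 0.3724 -0.4332  0.0285]
 [ 0.4471 -0.3717  0.0577]
 [ 0.5242 -0.3396  0.0639]]
```

View pics/w1.png

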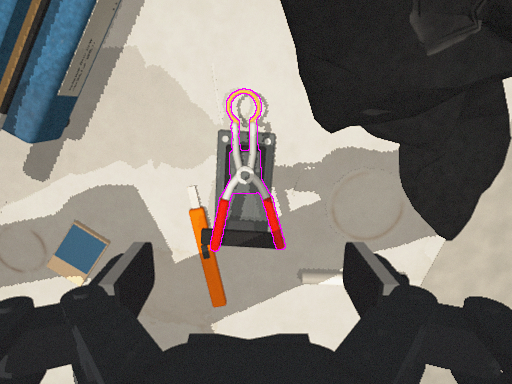

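```bash
python3 - <<'E'
from h import *
z=np.load("w1.npz"); im,P=z["im"],z["P"]; m=np.load("m1.npy")
hsv=cv2.cvtColor(im,cv2.COLOR_BGR2HSV).astype(int)
H,S=hsv[...,0],hsv[...,1]
v,u=np.mgrid[:384,:512]
red=m&((H<6)|(H>174))&(S>150)&(v>195)
L=red&(u<245);Rr=red&(u>245)
for n,k in (("L",L),("R",Rr)): print(n,k.sum(),P[k].mean(0),np.percentile(P[k][:,2],[5,50,95]))
# principal axes of the two handles -> bisector
ds=[]
for k in (L,Rr):
    q=P[k][:,:2]; c=q.mean(0); w=np.linalg.svd(q-c,full_matrices=False)[2][0]; w=w*np.sign(w[0]); ds.append(w); 
print("handle yaw",[np.degrees(np.arctan2(d[1],d[0])) for d in ds])
ring=m&(v<122); q=P[ring]; print("ring z",np.percentile(q[:,2],[5,50,95]))
q=q[abs(q[:,2]-np.median(q[:,2]))<.006]
(cx,cy),r=cv2.minEnclosingCircle(q[:,:2].astype(np.float32)); print("ring enclosing",cx,cy,r)
mid=(P[L].mean(0)+P[Rr].mean(0))/2; print("mid",mid,"yaw ring-mid",np.degrees(np.arctan2(cy-mid[1],cx-mid[0])), "dist",np.hypot(cy-mid[1],cx-mid[0]))
# hi-res pivot
pv=m&(abs(u-245)<5)&(abs(v-174)<5); print("pivot",np.median(P[pv],axis=0))
# triangulation vs other cameras: red mean
E
```

```text
L 451 [nan nan nan] [nan nan nan]
R 423 [ 0.4143 -0.4188  0.0623] [0.0607 0.0624 0.0637]Traceback (most recent call last):
  File "<stdin>", line 12, in <module>
    u, s, vh = gufunc(a, signature=signature)
               ~~~~~~^^^^^^^^^^^^^^^^^^^^^^^^
    raise LinAlgError("SVD did not converge")
numpy.linalg.LinAlgError: SVD did not converge
```

```bash
python3 - <<'E'
from h import *
z=np.load("w1.npz"); im,P=z["im"],z["P"]; m=np.load("m1.npy")&np.isfinite(P[...,2])
hsv=cv2.cvtColor(im,cv2.COLOR_BGR2HSV).astype(int)
H,S=hsv[...,0],hsv[...,1]
v,u=np.mgrid[:384,:512]
red=m&((H<6)|(H>174))&(S>150)&(v>195)&(P[...,2]>.05)
L=red&(u<245);Rr=red&(u>245)
for n,k in (("L",L),("R",Rr)): print(n,k.sum(),P[k].mean(0),np.percentile(P[k][:,2],[5,50,95]))
ds=[]
for k in (L,Rr):
    q=P[k][:,:2]; c=q.mean(0); w=np.linalg.svd(q-c,full_matrices=False)[2][0]; w=w*np.sign(w[0]); ds.append(w); 
print("handle yaw",[np.degrees(np.arctan2(d[1],d[0])) for d in ds])
ring=m&(v<122); q=P[ring]; print("ring z",np.percentile(q[:,2],[5,50,95]))
q=q[abs(q[:,2]-np.median(q[:,2]))<.006]
(cx,cy),r=cv2.minEnclosingCircle(q[:,:2].astype(np.float32)); print("ring enclosing",cx,cy,r)
mid=(P[L].mean(0)+P[Rr].mean(0))/2; print("mid",mid,"yaw ring-mid",np.degrees(np.arctan2(cy-mid[1],cx-mid[0])), "dist",np.hypot(cy-mid[1],cx-mid[0]))
pv=m&(abs(u-245)<5)&(abs(v-174)<5); print("pivot",np.median(P[pv],axis=0))
E
```

```text
L 450 [ 0.3952 -0.3682  0.0622] [0.0602 0.0623 0.0636]
R 423 [ 0.4143 -0.4188  0.0623] [0.0607 0.0624 0.0637]
handle yaw [np.float64(6.657266832450494), np.float64(34.93943337299177)]
ring z [0.0142 0.0302 0.0316]
ring enclosing 0.5092294216156006 -0.3545866012573242 0.01754172518849373
mid [ 0.4048 -0.3935  0.0623] yaw ring-mid 20.438445985855243 dist 0.11146092636233068
pivot [ 0.4522 -0.376   0.0625]
```

```bash
python3 -c "
from h import *
cmd([.410,-.3925,.15],20.5);cmd([.410,-.3925,.058],20.5)"
```

```text
row [-0.0858 -0.0122  0.2263  0.0001  0.0001 -0.0106]
row [-0.0857 -0.0123  0.4562  0.0001  0.0001 -0.0106]
```

Request:
move_arm([
  [-0.086,-0.0123,0.1,0,0,-0.0106,1],
  [-0.086,-0.0123,0.2,0,0,-0.0106,1],
  [-0.086,-0.0123,0.27,0,0,-0.0106,1],
  [-0.086,-0.0123,0.34,0,0,-0.0106,1],
  [-0.086,-0.0123,0.4,0,0,-0.0106,1],
  [-0.086,-0.0123,0.44,0,0,-0.0106,1],
  [-0.086,-0.0123,0.456,0,0,-0.0106,1],
  [-0.086,-0.0123,0.456,0,0,-0.0106,1],
])

```text
time: 2.73
tcp_pos: [0.4092, -0.3912, 0.0564]
tool_rot: [[0.937, 0.35, -0.002], [0.35, -0.937, 0.002], [-0.001, -0.003, -1.0]]
force: [0.1, 0.0, 0.9]
finger_gap: 0.998
grasp_force: 0.0
```

```bash
python3 - <<'E'
from h import *
im,P=cloud("wrist"); s=sensors.state(); print(s["tcp_pos"],s["time"],s["force"])
cv2.imwrite("pics/w2.png",im)
E
```

```text
[ 0.4101 -0.3919  0.0579] 2.7833 [ 0.4374 -0.8669 -0.2392]
```

View pics/w2.png

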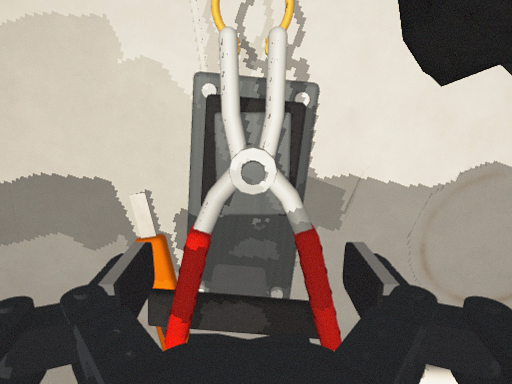

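Request:
move_arm([
  [0,0,0,0,0,0,-1],
  [0,0,0,0,0,0,-1],
  [0,0,0,0,0,0,-1],
  [0,0,0,0,0,0,-1],
  [0,0,0,0,0,0,-1],
  [0,0,0,0,0,0,-1],
  [0,0,0,0,0,0,-1],
  [0,0,0,0,0,0,-1],
], squeeze=45)

```text
time: 3.45
tcp_pos: [0.4115, -0.394, 0.0615]
tool_rot: [[0.936, 0.352, 0.002], [0.352, -0.936, -0.006], [-0.001, 0.006, -1.0]]
force: [-4.5, -0.2, 12.8]
finger_gap: 0.403
grasp_force: 44.2
```

```bash
python3 - <<'E'
from h import *
s=sensors.state(); print(s["finger_gap"]*85,s["grasp_force"],s["force"],s["tcp_pos"]);cmd([.410,-.392,.19],20.5)
E
```

```text
34.24808155696501 44.17010486125946 [-4.5197 -0.1611 12.8261] [ 0.4115 -0.394   0.0615]
row [-0.002  -0.0041 -0.3213  0.002   0.0002  0.0005]
```

Request:
move_arm([
  [0,0,-0.02,0,0,0,-1],
  [0,0,-0.05,0,0,0,-1],
  [0,0,-0.1,0,0,0,-1],
  [0,0,-0.16,0,0,0,-1],
  [0,0,-0.23,0,0,0,-1],
  [0,0,-0.3,0,0,0,-1],
  [0,0,-0.34,0,0,0,-1],
  [0,0,-0.34,0,0,0,-1],
])

```text
time: 4.12
tcp_pos: [0.4129, -0.3937, 0.1991]
tool_rot: [[0.936, 0.352, 0.006], [0.352, -0.936, -0.007], [0.003, 0.008, -1.0]]
force: [0.1, -0.7, -2.0]
finger_gap: 0.4
grasp_force: 45.2
```

```bash
python3 - <<'E'
from h import *
im,P=cloud("wrist"); s=sensors.state(); R=np.array(s["tool_rot"]);p=np.array(s["tcp_pos"]); print(p,s["time"],s["force"],s["finger_gap"],s["grasp_force"])
for q in ["pliers","ring_center"]:
    for r in spotter.landmark_of("wrist",q)[:1]: print(q,np.array(r["point"]),(np.array(r["point"])-p)@R,r["confidence"],proj("wrist",r["point"]))
T=(P-p)@R; np.savez("w3.npz",im=im,T=T,P=P)
cv2.imwrite("pics/w3.png",im)
E
```

```text
[ 0.4122 -0.3929  0.1965] 4.1667 [ 0.4964  1.2377 -0.7186] 0.40127919603012846 45.184725522994995
pliers [ 0.4599 -0.3759  0.1901] [0.0506 0.0009 0.0065] 0.75 [257.1082 149.1894]
ring_center [ 0.4581 -0.3757  0.1871] [0.049  0.     0.0095] 0.36 [257.2432 151.8616]
```

View pics/w3.png

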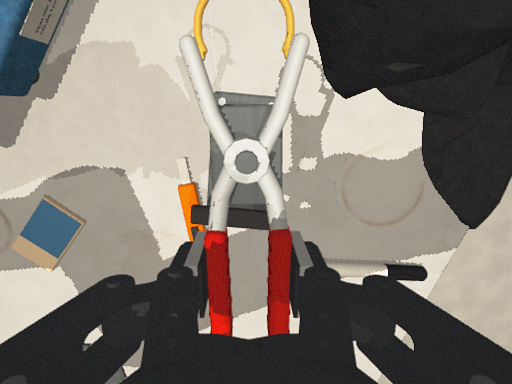

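```bash
python3 - <<'E'
from h import *
z=np.load("w3.npz"); im,T,P=z["im"],z["T"],z["P"]
hsv=cv2.cvtColor(im,cv2.COLOR_BGR2HSV).astype(int);H,S=hsv[...,0],hsv[...,1]
v,u=np.mgrid[:384,:512]
ok=np.isfinite(T[...,2])&(P[...,2]>.15)
white=ok&(S<40)&(hsv[...,2]>150)&(abs(u-246)<24)&(abs(v-160)<24); print("pivot",white.sum(),np.median(T[white],0), P[white].mean(0)); print("pivot pix",u[white].mean(),v[white].mean(),u[white].min(),u[white].max(),v[white].min(),v[white].max())
red=ok&((H<6)|(H>174))&(S>150)&(v>230)
for k in (red&(u<247),red&(u>247)):
    q=T[k]; top=q[:,2]<np.percentile(q[:,2],60); q=q[top]; A=np.c_[q[:,0],np.ones(len(q))]; print("handle",len(q),q.mean(0),"y slope",np.linalg.lstsq(A,q[:,1],rcond=None)[0],"z slope",np.linalg.lstsq(A,q[:,2],rcond=None)[0])
yl=ok&(H>15)&(H<32)&(S>120)&(v<55); q=T[yl]; print("ring",len(q),np.median(q,0),np.percentile(q,[2,98],axis=0))
q2=q[abs(q[:,2]-np.median(q[:,2]))<.005]
def circ(q): 
    A=np.c_[2*q[:,:2],np.ones(len(q))]; s=np.linalg.lstsq(A,(q[:,:2]**2).sum(1),rcond=None)[0]; return s[:2],np.sqrt(s[2]+s[:2]@s[:2])
print(circ(q2))
A=np.c_[q2[:,:2],np.ones(len(q2))]; print("ring plane",np.linalg.lstsq(A,q2[:,2],rcond=None)[0])
print(proj("wrist",P[white].mean(0)))
E
```

```text
pivot 1638 [ 0.0481 -0.0012 -0.0003] [ 0.4563 -0.375   0.1967]
pivot pix 245.9084249084249 160.06776556776558 223 269 137 183
handle 1372 [-0.0039 -0.013  -0.0045] y slope [-0.0307 -0.0131] z slope [-0.0562 -0.0047]
handle 1363 [-0.0038  0.013  -0.0043] y slope [-0.005  0.013] z slope [-0.0441 -0.0045]
ring 806 [ 0.101 -0.018  0.029] [[ 0.0897 -0.0233  0.0274]
 [ 0.1102  0.0188  0.0304]]
(array([ 0.0999, -0.0022]), np.float64(0.019910414683574396))
ring plane [0.0088 0.0029 0.0281]
[254.421  159.6848]
```

```bash
python3 -c "
from h import *
cmd([.5255,-.0735,.22],20.5)"
```

```text
row [ 0.5484 -0.6423 -0.0667 -0.0002  0.0001  0.0007]
```

Request:
move_arm([
  [0.02,-0.02,-0.05,0,0,0,-1],
  [0.06,-0.07,-0.067,0,0,0,-1],
  [0.12,-0.14,-0.067,0,0,0,-1],
  [0.19,-0.22,-0.067,0,0,0,-1],
  [0.26,-0.3,-0.067,0,0,0,-1],
  [0.33,-0.38,-0.067,0,0,0,-1],
  [0.4,-0.46,-0.067,0,0,0,-1],
  [0.46,-0.53,-0.067,0,0,0,-1],
])

```text
time: 4.93
tcp_pos: [0.5076, -0.1258, 0.2186]
tool_rot: [[0.936, 0.352, -0.003], [0.352, -0.936, 0.001], [-0.003, -0.003, -1.0]]
force: [0.0, -0.4, -1.3]
finger_gap: 0.404
grasp_force: 45.2
```

```bash
python3 -c "
from h import *
s=sensors.state();print(s['tcp_pos'],s['finger_gap'],s['force'],s['time'])
cmd([.5255,-.0735,.22],20.5)"
```

```text
[ 0.5076 -0.1258  0.2186] 0.4035795543850398 [ 0.0388 -0.4141 -1.328 ] 4.9333
row [ 0.088  -0.1066 -0.0036 -0.0008  0.0009  0.0006]
```

Request:
move_arm([
  [0.05,-0.06,0,0,0,0,-1],
  [0.08,-0.1,0,0,0,0,-1],
  [0.088,-0.112,0,0,0,0,-1],
  [0.088,-0.112,0,0,0,0,-1],
  [0.088,-0.112,0,0,0,0,-1],
])

```text
time: 5.35
tcp_pos: [0.5247, -0.0744, 0.2194]
tool_rot: [[0.936, 0.352, -0.003], [0.352, -0.936, -0.0], [-0.003, -0.001, -1.0]]
force: [-0.0, 0.5, -1.6]
finger_gap: 0.399
grasp_force: 45.3
```

```bash
cat > spin.py <<'E'
from h import *
import sys
im,P=cloud("wrist"); s=sensors.state(); R=np.array(s["tool_rot"]);p=np.array(s["tcp_pos"]); print(p,s["time"])
T=(P-p)@R; np.savez(sys.argv[1]+".npz",im=im,T=T,P=P,R=R,p=p); cv2.imwrite("pics/%s.png"%sys.argv[1],im)
for q in ["groove","spindle","ring_center"]:
    for r in spotter.landmark_of("wrist",q)[:1]: print(q,np.array(r["point"]),(np.array(r["point"])-p)@R,round(r["confidence"],2),proj("wrist",r["point"]))
near=(np.hypot(P[...,0]-.6,P[...,1]-.013)<.06)
top=near&(abs(P[...,2]-.076)<.006)
(cx,cy),r=cv2.minEnclosingCircle(P[top][:,:2].astype(np.float32)); print("top",top.sum(),P[top].mean(0),"enc",cx,cy,r,"z",np.median(P[top][:,2]))
wash=near&(abs(P[...,2]-.052)<.004)
q=P[wash]; (cx,cy),r=cv2.minEnclosingCircle(q[:,:2].astype(np.float32)); print("washer",wash.sum(),"enc",cx,cy,r,"z",np.median(q[:,2]))
E
python3 spin.py w4
```

```text
[ 0.5249 -0.0749  0.2197] 5.4
groove [0.5981 0.0186 0.0544] [ 0.1017 -0.0618  0.1652] 0.65 [175.042   62.7804]
spindle [ 0.5988  0.015  -0.0003] [ 0.1012 -0.0581  0.2199] 0.64 [190.7136  70.7196]
top 181 [0.5939 0.0172 0.0754] enc 0.5970646142959595 0.016235709190368652 0.014935408718883991 z 0.07557544474360829
washer 2002 enc 0.6069015264511108 0.02094753459095955 0.039422545582056046 z 0.05191831388276077
```

View pics/w4.png

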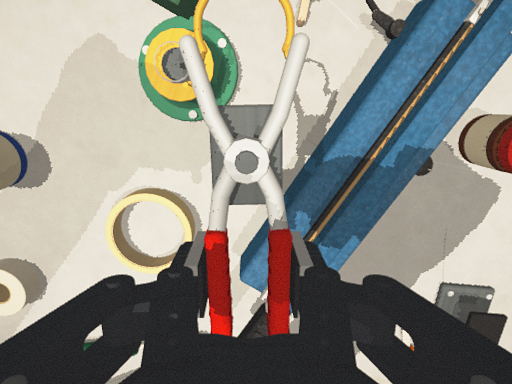

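Request:
move_arm([
  [0.02,0.04,0,0,0,0,-1],
  [0.02,0.075,0,0,0,0,-1],
  [0.02,0.075,0,0,0,0,-1],
  [0.02,0.075,0,0,0,0,-1],
  [0.02,0.075,0,0,0,0,-1],
])

```text
time: 5.97
tcp_pos: [0.5433, -0.0998, 0.2206]
tool_rot: [[0.936, 0.351, -0.001], [0.351, -0.936, 0.0], [-0.0, -0.0, -1.0]]
force: [0.1, 0.4, -0.9]
finger_gap: 0.407
grasp_force: 45.2
```

```bash
python3 spin.py w5; python3 - <<'E'
import cv2,numpy as np
im=cv2.imread("pics/w5.png"); cv2.imwrite("pics/w5c.png",cv2.resize(im[0:150,60:310],None,fx=3.2,fy=3.2,interpolation=cv2.INTER_CUBIC))
E
```

```text
[ 0.5432 -0.0994  0.2206] 6.0167
groove [0.5948 0.0139 0.0543] [ 0.0882 -0.0879  0.1663] 0.89 [146.1724  79.961 ]
spindle [ 0.5982  0.0106 -0.0013] [ 0.0902 -0.0836  0.2219] 0.94 [167.3831  82.2098]
top 283 [0.5974 0.0121 0.0748] enc 0.5972647666931152 0.016292642802000046 0.01518948096781969 z 0.07512802531311205
washer 2896 enc 0.6113296747207642 0.02337791584432125 0.044500481337308884 z 0.05190578671981766
```

View pics/w5c.png

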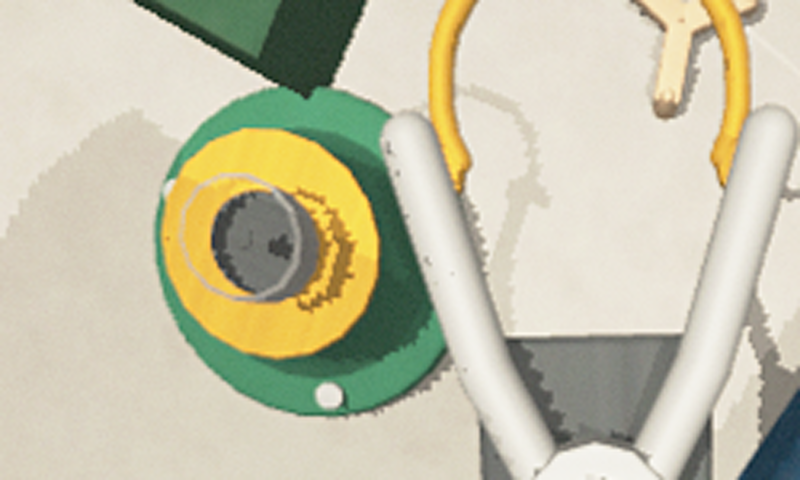

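```bash
cat > fit.py <<'E'
from h import *
import sys
from scipy.optimize import least_squares
z=np.load(sys.argv[1]+".npz"); im,T,P,R,p=[z[k] for k in ("im","T","P","R","p")]
def circ(q):
    f=lambda x:np.hypot(q[:,0]-x[0],q[:,1]-x[1])-x[2]
    r=least_squares(f,[*q[:,:2].mean(0),.02],loss="soft_l1",f_scale=.001); return r.x
K,Rc,t=cam("wrist"); C=-Rc.T@t   # valid only if the arm has not moved
def ray(uv,h):
    d=np.c_[uv,np.ones(len(uv))]@np.linalg.inv(K).T@Rc; return C+d*((h-C[2])/d[:,2])[:,None]
hsv=cv2.cvtColor(im,cv2.COLOR_BGR2HSV).astype(int);H,S=hsv[...,0],hsv[...,1]
ctr=np.array([.5973,.0163]); D=np.hypot(P[...,0]-ctr[0],P[...,1]-ctr[1])
top=(D<.022)&(abs(P[...,2]-.0755)<.004); print("top depth",circ(P[top]))
v,u=np.nonzero(top); print("top rays",circ(ray(np.c_[u,v],.0755)), "px",len(u))
w=((D<.06)&(abs(P[...,2]-.052)<.003)&(H>15)&(H<35)&(S>100)).astype(np.uint8)
c=max(cv2.findContours(w,cv2.RETR_EXTERNAL,cv2.CHAIN_APPROX_NONE)[0],key=cv2.contourArea)[:,0]
print("washer rays",circ(ray(c.astype(float),.052)))
g=((D<.08)&(H>55)&(H<90)&(S>90)&(P[...,2]<.04)).astype(np.uint8)
print("foot z",np.percentile(P[g>0][:,2],[5,50,95]))
rg=(H>15)&(H<32)&(S>120)&(abs(T[...,2]-.029)<.005)&(T[...,0]>.08); q=T[rg]; print("ring tool",circ(q),len(q),np.median(q[:,2]))
E
python3 fit.py w5
```

```text
top depth [0.5971 0.016  0.0138]
top rays [0.5971 0.0165 0.0138] px 264
washer rays [0.5972 0.0169 0.0283]
foot z [0.0126 0.0143 0.0258]
ring tool [ 0.0991 -0.0029  0.0199] 820 0.03174619814614899
```

```bash
python3 -c "
from h import *
cmd([.5049,-.0208,.22],20.5);cmd([.5049,-.0208,.14],20.5)"
```

```text
row [-0.0211 -0.2169  0.0019 -0.      0.0001  0.0007]
row [-0.0211 -0.2169  0.2019 -0.      0.0001  0.0007]
```

Request:
move_arm([
  [-0.01,-0.05,0,0,0,0,-1],
  [-0.015,-0.12,0,0,0,0,-1],
  [-0.021,-0.19,0.002,0,0,0,-1],
  [-0.021,-0.217,0.05,0,0,0,-1],
  [-0.021,-0.217,0.12,0,0,0,-1],
  [-0.021,-0.217,0.18,0,0,0,-1],
  [-0.021,-0.217,0.202,0,0,0,-1],
  [-0.021,-0.217,0.202,0,0,0,-1],
])

```text
time: 6.83
tcp_pos: [0.503, -0.0204, 0.1377]
tool_rot: [[0.936, 0.353, -0.005], [0.353, -0.936, 0.001], [-0.005, -0.003, -1.0]]
force: [-0.1, -0.0, -1.0]
finger_gap: 0.399
grasp_force: 45.3
```

```bash
cat > look.py <<'E'
from h import *
import sys
n=sys.argv[1]
w=cloud("wrist"); s=sensors.state(); R=np.array(s["tool_rot"]);p=np.array(s["tcp_pos"]); print(p,R[:,2],s["time"],s["force"],s["finger_gap"],s["grasp_force"])
side=cloud("side"); sc=cloud("scene")
np.savez(n+".npz",im=w[0],P=w[1],T=(w[1]-p)@R,R=R,p=p,side=side[0],Ps=side[1],sc=sc[0],Pc=sc[1])
def crop(im,c,h,wd): 
    x,y=int(np.clip(c[0]-wd/2,0,512-wd)),int(np.clip(c[1]-h/2,0,384-h)); return im[y:y+h,x:x+wd],(x,y)
G=[.597,.0165,.075]
a,o1=crop(side[0],proj("side",G),60,80); b,o2=crop(sc[0],proj("scene",G),60,80); c=w[0][0:120,165:325]
print("crop origins",o1,o2)
up=lambda i,f:cv2.resize(i,None,fx=f,fy=f,interpolation=cv2.INTER_CUBIC)
cv2.imwrite("pics/%s.png"%n,np.vstack([np.hstack([up(a,5),up(b,5)]),up(c,2.5).repeat(1,0) if 0 else cv2.copyMakeBorder(up(c,2.4),0,0,0,800-384,cv2.BORDER_CONSTANT)]))
for k,P,im in (("side",side[1],side[0]),("scene",sc[1],sc[0])):
    hsv=cv2.cvtColor(im,cv2.COLOR_BGR2HSV).astype(int)
    m=(np.hypot(P[...,0]-.597,P[...,1]-.0165)<.035)&(hsv[...,1]>110)&(hsv[...,0]>12)&(hsv[...,0]<35)&(P[...,2]>.062)
    q=P[m]; print(k,"ring px",m.sum(), q.mean(0) if m.any() else "", np.percentile(q[:,2],[10,50,90]) if m.any() else "")
    if m.sum()>8:
        f=cv2.minEnclosingCircle(q[:,:2].astype(np.float32)); print("  enc",f)
    for r in spotter.landmark_of(k,"ring_center")[:1]: print("  net",np.array(r["point"]),r["confidence"])
E
python3 look.py w6; python3 fit.py w6
```

```text
[ 0.5043 -0.0208  0.1394] [-0.0023  0.0004 -1.    ] 6.8833 [-0.0264  0.2317 -0.3877] 0.39946720703738925 45.31694054603577
crop origins (198, 178) (163, 165)
side ring px 33 [0.5986 0.0248 0.1054] [0.1044 0.1053 0.1063]
  enc ((0.5940755605697632, 0.018549861386418343), 0.02275977097451687)
  net [0.5964 0.0174 0.1091] 0.92
scene ring px 0  
  net [0.6003 0.0176 0.109 ] 0.54
top depth [0.5968 0.0164 0.0138]
top rays [0.6018 0.0155 0.0142] px 523
washer rays [0.6004 0.0168 0.0271]
foot z [0.0127 0.0142 0.0215]
ring tool [ 0.098  -0.0041  0.0199] 602 0.03321457788531061
```

View pics/w6.png

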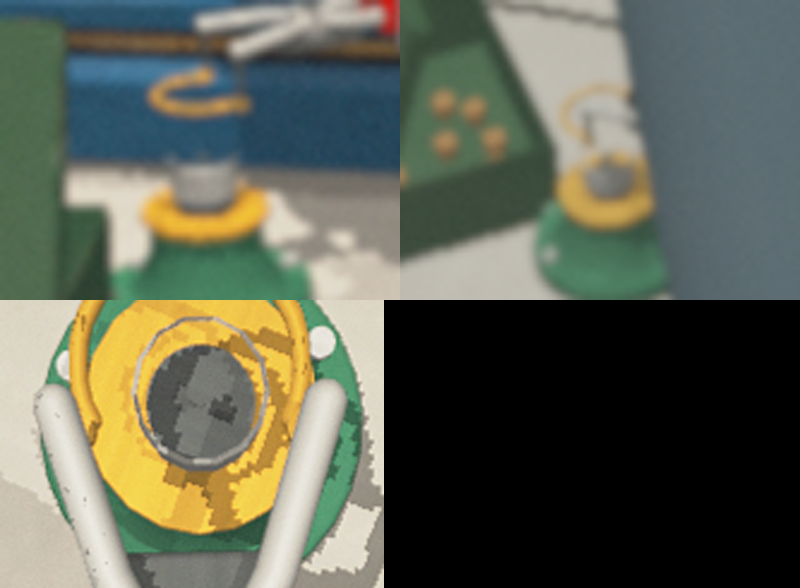

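Request:
move_arm([
  [0.0025,0.004,0.01,0,0,0,-1],
  [0.0025,0.004,0.025,0,0,0,-1],
  [0.0025,0.004,0.04,0,0,0,-1],
  [0.0025,0.004,0.05,0,0,0,-1],
  [0.0025,0.004,0.05,0,0,0,-1],
  [0.0025,0.004,0.05,0,0,0,-1],
])

```text
time: 7.58
tcp_pos: [0.5062, -0.0221, 0.1193]
tool_rot: [[0.936, 0.352, -0.001], [0.352, -0.936, 0.0], [-0.001, -0.001, -1.0]]
force: [1.0, 0.1, -1.3]
finger_gap: 0.402
grasp_force: 45.3
```

```bash
sed -i 's/^side=cloud/from time import sleep\nside=cloud/' look.py; python3 look.py w7; cat > rel.py <<'E'
from h import *
import sys
exec(open("fit.py").read().split('ctr=')[0])
ctr=np.array([.5973,.0163]); D=np.hypot(P[...,0]-ctr[0],P[...,1]-ctr[1])
top=(D<.022)&(abs(P[...,2]-.0755)<.0025)&(S<90); c=circ(P[top]); zt=np.median(P[top][:,2])
rg=(H>12)&(H<35)&(S>110)&(P[...,2]>.0685)&(D<.04)&(T[...,0]>.07)
if len(sys.argv)>2: rg&=P[...,2]>float(sys.argv[2])
q=P[rg]; r=circ(q); print("top",c,zt,top.sum(),"ring",r,np.percentile(q[:,2],[10,50,90]),len(q))
d=np.r_[r[:2]-c[:2],0]; print("ring-spindle in tool (mm)",(d@R)[:2]*1000)
ok=np.isfinite(T[...,2]); v,u=np.mgrid[:384,:512]
# pivot plate edges, red front
col=ok&(abs(u-246)<60)&(T[...,2]>.003)&(T[...,2]<.016)&(S<60)&(T[...,0]>.015)&(T[...,0]<.08)&(hsv[...,2]<150)
print("plate tool extents",np.percentile(T[col],[1,50,99],axis=0),col.sum())
red=ok&((H<6)|(H>174))&(S>150)&(v>220)&(T[...,2]<.01)&(abs(T[...,1])<.02); print("red front x",np.percentile(T[red][:,0],[98,99.5]), "y",T[red&(T[...,1]<0)][:,1].mean(),T[red&(T[...,1]>0)][:,1].mean())
m=ok&(abs(u-246)<4)&(abs(v-160)<4); print("pivot",T[m].mean(0))
E
python3 rel.py w6; python3 rel.py w7
```

```text
[ 0.5065 -0.0222  0.1196] [-0.0006  0.0001 -1.    ] 7.6333 [-0.3693  0.3114 -1.0483] 0.40532169656087663 45.30852556228638
crop origins (198, 178) (163, 165)
side ring px 38 [0.6019 0.021  0.0857] [0.0848 0.0856 0.0869]
  enc ((0.5953943133354187, 0.01794954389333725), 0.023883307352662086)
  net [0.5977 0.0158 0.058 ] 0.33
scene ring px 2 [0.6021 0.0297 0.0667] [0.064  0.0667 0.0695]
  net [0.6004 0.0145 0.0843] 0.47
top [0.5966 0.0165 0.0137] 0.07547213904266128 453 ring [0.5941 0.0175 0.0198] [0.1043 0.1056 0.1067] 941
ring-spindle in tool (mm) [-1.9905 -1.7908]
plate tool extents [[ 0.0182 -0.0176  0.0044]
 [ 0.0493 -0.0026  0.0145]
 [ 0.0756  0.0143  0.0159]] 3551
red front x [0.0169 0.0175] y -0.014446088790928428 0.01064149827698318
pivot [ 0.0467 -0.0029  0.0006]
top [0.5966 0.0165 0.0137] 0.07558179069566938 555 ring [0.5973 0.0156 0.0198] [0.0862 0.0874 0.0886] 960
ring-spindle in tool (mm) [0.2831 1.06  ]
plate tool extents [[ 0.019  -0.0169  0.0035]
 [ 0.0505 -0.002   0.0132]
 [ 0.0743  0.015   0.015 ]] 3615
red front x [0.0178 0.0183] y -0.01382140573276896 0.011251596217458899
pivot [ 0.0475 -0.0023 -0.0007]
```

View pics/w7.png

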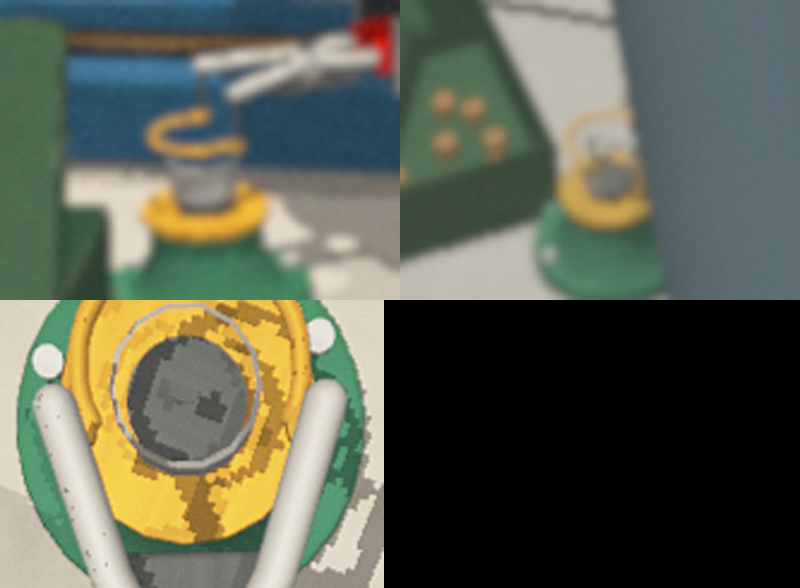

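```bash
python3 - <<'E'
from h import *
z=np.load("w7.npz")
a=np.linspace(0,2*np.pi,181)
def P(n,c,r,h): 
    return np.array([proj(n,[c[0]+r*np.cos(t),c[1]+r*np.sin(t),h]) for t in a])
for n,k in (("side","side"),("scene","sc")):
    im=z[k]; hsv=cv2.cvtColor(im,cv2.COLOR_BGR2HSV).astype(int)
    yel=(hsv[...,1]>100)&(hsv[...,0]>12)&(hsv[...,0]<30)
    w=P(n,(.5967,.0165),.029,.052); r=P(n,(.5973,.0156),.0214,.0855)
    print(n,"washer proj u",w[:,0].min(),w[:,0].max(),"v",w[:,1].min(),w[:,1].max()," ring proj u",r[:,0].min(),r[:,0].max(),"v",r[:,1].min(),r[:,1].max())
    J=np.array([(proj(n,[.597+d[0],.0165+d[1],.0855])-proj(n,[.597,.0165,.0855]))/.001 for d in ((.001*.936,.001*.352),(.001*.352,-.001*.936))]); print("px/mm tool x,y",J/1000)
    u0=int(w[:,0].min())-6; v0=int(min(r[:,1].min(),w[:,1].min()))-5
    for v in range(v0,int(w[:,1].max())+4):
        print(v,"".join("#" if yel[v,u] else "." for u in range(u0,u0+44)),u0)
E
```

```text
side washer proj u 225.73052939559392 251.7086635774794 v 213.3098251803801 223.88353556139845  ring proj u 228.10487196032437 247.51651276799166 v 200.84624095357316 208.03752047965057
px/mm tool x,y [[-0.4277  0.0747]
 [-0.1522 -0.1506]]
195 ............................................ 219
196 ............................................ 219
197 ............................................ 219
198 ............................................ 219
199 ............................................ 219
200 .................###........................ 219
201 .............#######........................ 219
202 ...........########......................... 219
203 ..........###............................... 219
204 .........###................................ 219
205 .........##................................. 219
206 .........###...........####................. 219
207 ..........##################................ 219
208 ............###########..................... 219
209 ..................#......................... 219
210 ............................................ 219
211 ........
[... 2019 characters left out ...]
....... 188
200 ........####................................ 188
201 .......#####..........#..................... 188
202 ......######..........#..................... 188
203 ......#######........###.................... 188
204 ......########.....#####.................... 188
205 .......#################.................... 188
206 ........#################................... 188
207 ........################.................... 188
208 .........###############.................... 188
209 ...........###########...................... 188
210 .............#######........................ 188
211 ............................................ 188
212 ............................................ 188
```

Request:
move_arm([
  [-0.0025,-0.0025,0,0,0,0,-1],
  [-0.0025,-0.0025,0.008,0,0,0,-1],
  [-0.0025,-0.0025,0.016,0,0,0,-1],
  [-0.0025,-0.0025,0.024,0,0,0,-1],
  [-0.0025,-0.0025,0.03,0,0,0,-1],
  [-0.0025,-0.0025,0.03,0,0,0,-1],
  [-0.0025,-0.0025,0.03,0,0,0,-1],
])

```text
time: 8.42
tcp_pos: [0.5052, -0.0216, 0.1076]
tool_rot: [[0.936, 0.352, -0.001], [0.352, -0.936, 0.0], [-0.001, -0.0, -1.0]]
force: [0.2, -0.0, -1.1]
finger_gap: 0.399
grasp_force: 45.3
```

```bash
python3 look.py w8; python3 rel.py w8
```

```text
[ 0.5054 -0.0216  0.1078] [-0.0002 -0.     -1.    ] 8.4667 [ 1.1282  0.2599 -1.9886] 0.4018645560045954 45.305179953575134
crop origins (198, 178) (163, 165)
side ring px 42 [0.6007 0.0217 0.0739] [0.0724 0.0741 0.075 ]
  enc ((0.594207227230072, 0.0155933927744627), 0.024947689846158028)
  net [0.5982 0.0156 0.0778] 0.8
scene ring px 6 [0.5899 0.0358 0.0723] [0.0672 0.0744 0.0752]
  net [0.603  0.0163 0.0765] 0.45
top [0.5917 0.0143 0.0102] 0.07554573580651616 622 ring [0.5965 0.0162 0.0199] [0.0747 0.0757 0.0769] 960
ring-spindle in tool (mm) [ 5.1229 -0.0483]
plate tool extents [[ 0.0192 -0.0169  0.0035]
 [ 0.0505 -0.0019  0.013 ]
 [ 0.074   0.0147  0.0149]] 3638
red front x [0.0179 0.0185] y -0.013753091168840258 0.011300547855943513
pivot [ 0.0477 -0.0022 -0.0009]
```

Request:
move_arm([
  [0,0,0.007,0,0,0,-1],
  [0,0,0.014,0,0,0,-1],
  [0,0,0.021,0,0,0,-1],
  [0,0,0.028,0,0,0,-1],
  [0,0,0.034,0,0,0,-1],
  [0,0,0.039,0,0,0,-1],
  [0,0,0.042,0,0,0,-1],
  [0,0,0.042,0,0,0,-1],
])

```text
time: 9.33
tcp_pos: [0.5052, -0.0216, 0.0907]
tool_rot: [[0.936, 0.352, -0.001], [0.352, -0.936, 0.0], [-0.001, -0.0, -1.0]]
force: [0.9, 0.5, -1.0]
finger_gap: 0.405
grasp_force: 45.3
```

```bash
sed -i 's/P\[...,2\]>.0685)/P[...,2]>.0545)/' rel.py; sed -i 's/>.062)/>.0545)/' look.py; python3 look.py w9; python3 rel.py w9
```

```text
[ 0.5053 -0.0216  0.0909] [-0.0004 -0.0001 -1.    ] 9.3833 [-0.1366  0.4083 -0.6068] 0.39994574438239866 45.30549108982086
crop origins (198, 178) (163, 165)
side ring px 53 [0.597  0.0305 0.0568] [0.0554 0.0566 0.0581]
  enc ((0.5961158275604248, 0.020431285724043846), 0.02266486920416355)
  net [0.5973 0.0191 0.0606] 0.58
scene ring px 17 [0.5913 0.0339 0.0582] [0.0552 0.0582 0.0612]
  enc ((0.5952323079109192, 0.03088175132870674), 0.017859159037470818)
  net [0.6004 0.0146 0.061 ] 0.39
top [0.5905 0.014  0.0092] 0.0755402196178998 724 ring [0.5966 0.0163 0.0199] [0.0579 0.059  0.0602] 968
ring-spindle in tool (mm) [6.5677 0.007 ]
plate tool extents [[ 0.0193 -0.0169  0.0035]
 [ 0.0505 -0.0019  0.013 ]
 [ 0.0742  0.0147  0.0149]] 3628
red front x [0.018  0.0185] y -0.013722280470831289 0.011330902089562899
pivot [ 0.0478 -0.0022 -0.001 ]
```

View pics/w9.png

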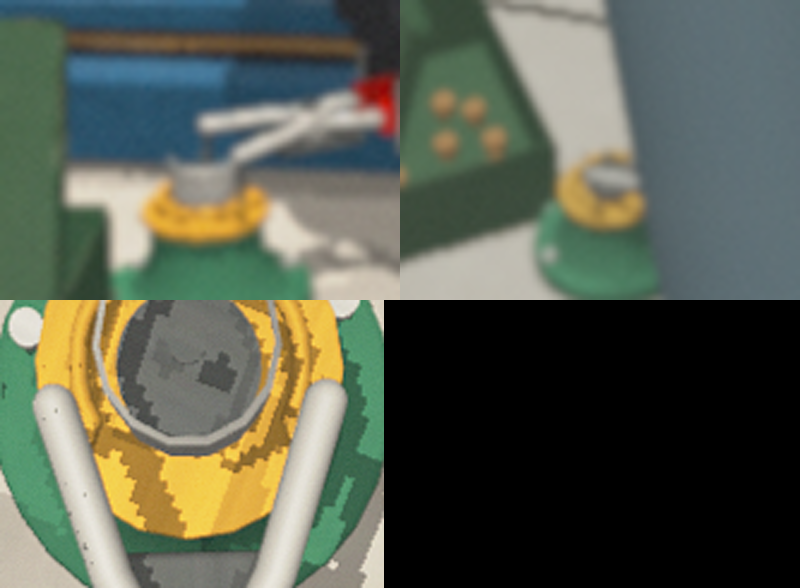

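Request:
move_arm([
  [0,0,0.003,0,0,0,-1],
  [0,0,0.005,0,0,0,-1],
  [0,0,0.0055,0,0,0,-1],
  [0,0,0.0055,0,0,0,-1],
  [0,0,0.0055,0,0,0,-1],
  [0,0,0.0055,0,0,0,-1],
])

```text
time: 10.08
tcp_pos: [0.5055, -0.0216, 0.0889]
tool_rot: [[0.936, 0.352, 0.0], [0.352, -0.936, -0.0], [0.0, 0.0, -1.0]]
force: [-1.3, -0.0, -1.5]
finger_gap: 0.399
grasp_force: 45.3
```

```bash
python3 look.py w10; python3 rel.py w10; python3 - <<'E'
from h import *
z=np.load("w10.npz"); P,im,R=z["P"],z["im"],z["R"]; hsv=cv2.cvtColor(im,cv2.COLOR_BGR2HSV).astype(int)
D=np.hypot(P[...,0]-.5966,P[...,1]-.0163); y=(hsv[...,1]>100)&(hsv[...,0]>12)&(hsv[...,0]<35)
w=y&(D<.0285)&(D>.0235)&(P[...,2]>.045)&(P[...,2]<.0545); r=y&(abs(D-.0197)<.001)&(P[...,2]>.0545)
print("washer z",np.median(P[w][:,2]),"ring crest z",np.median(P[r][:,2]),w.sum(),r.sum())
q=(P[r]-[.5966,.0163,0])@np.c_[R[:,0],R[:,1],[0,0,1]]; print("slopes",np.linalg.lstsq(np.c_[q[:,:2],np.ones(len(q))],q[:,2],rcond=None)[0])
E
```

```text
[ 0.5055 -0.0216  0.0889] [ 0.     -0.0001 -1.    ] 10.1333 [ 0.0724 -0.7284 -1.1093] 0.39948264880509693 45.30203998088837
crop origins (198, 178) (163, 165)
side ring px 28 [0.5968 0.03   0.0561] [0.0548 0.0551 0.0591]
  enc ((0.597310483455658, 0.0213032029569149), 0.023500492796301842)
  net [0.5985 0.0164 0.0565] 0.75
scene ring px 10 [0.5877 0.0326 0.0577] [0.0552 0.0573 0.0602]
  enc ((0.5943602919578552, 0.03160115331411362), 0.0191163569688797)
  net [0.604  0.0163 0.0559] 0.53
top [0.5905 0.0139 0.0092] 0.07555128105645421 738 ring [0.597  0.0163 0.0199] [0.0562 0.0572 0.0586] 948
ring-spindle in tool (mm) [6.9558 0.0408]
plate tool extents [[ 0.0193 -0.0168  0.0033]
 [ 0.0505 -0.0018  0.0128]
 [ 0.0752  0.0149  0.0147]] 3642
red front x [0.018  0.0187] y -0.013667432514265675 0.01137335203754088
pivot [ 0.0479 -0.0021 -0.0011]
washer z 0.05193479747688157 ring crest z 0.05731229749994694 1615 562
slopes [-0.1615 -0.0286  0.058 ]
```

```bash
python3 - <<'E'
from h import *
for n in ("w5","w6","w7","w8","w9","w10"):
    z=np.load(n+".npz"); P,im,R,p=z["P"],z["im"],z["R"],z["p"]; T=(P-p)@R; hsv=cv2.cvtColor(im,cv2.COLOR_BGR2HSV).astype(int);H,S=hsv[...,0],hsv[...,1]
    y=(S>100)&(H>12)&(H<35)&(abs(T[...,2]-.0325)<.004)&(T[...,0]>.07)
    q=T[y]; e=np.abs(np.hypot(q[:,0]-.0985,q[:,1]+.0024)-.0199)
    s=[]
    for sel in (e<.005,e<.0015):
        k=q[sel]; s.append(np.linalg.lstsq(np.c_[k[:,:2]-[.0985,-.0024],np.ones(len(k))],k[:,2],rcond=None)[0])
    k=q; lo=np.median(k[(k[:,0]<.092)][:,2]); hi=np.median(k[k[:,0]>.104][:,2])
    v,u=np.mgrid[:384,:512]
    red=((H<6)|(H>174))&(S>150)&(v>230)&(v<330)&(abs(abs(T[...,1]+.0012)-.0125)<.002)
    k=T[red]; k=k[np.isfinite(k[:,2])&(k[:,2]<.01)]; hs=np.linalg.lstsq(np.c_[k[:,:2],np.ones(len(k))],k[:,2],rcond=None)[0]
    pl=(S<60)&(hsv[...,2]<150)&(abs(u-246)<30)&(T[...,0]>.02)&(T[...,0]<.075)&(abs(T[...,2]-.0115)<.004); g=T[pl]; ps=np.linalg.lstsq(np.c_[g[:,:2],np.ones(len(g))],g[:,2],rcond=None)[0]
    print(n,"ring",s[0],s[1],"rear/front z",lo,hi,"handle",hs,"plate",ps,len(g))
E
```

```text
w5 ring [0.0131 0.0057 0.0318] [0.0167 0.0048 0.0317] rear/front z 0.031705392473470144 0.03185969561317977 handle [ 0.016   0.0103 -0.001 ] plate [0.0029 0.0013 0.0128] 2295
w6 ring [0.0087 0.0066 0.0336] [0.0036 0.0029 0.0336] rear/front z 0.0334292654986561 0.03368081421631204 handle [ 0.0201 -0.0033  0.0006] plate [-0.      0.0139  0.0143] 2151
w7 ring [0.0005 0.0044 0.0322] [-0.0019  0.0021  0.0321] rear/front z 0.03215043507160288 0.03220918491537561 handle [ 0.0168  0.0047 -0.0007] plate [0.0032 0.0086 0.0131] 2344
w8 ring [0.0067 0.0049 0.0321] [0.0053 0.0032 0.032 ] rear/front z 0.03189443208807146 0.0321620851162571 handle [ 0.0172  0.003  -0.0009] plate [ 0.0035 -0.0006  0.013 ] 2350
w9 ring [0.0039 0.0061 0.032 ] [0.0041 0.0043 0.0319] rear/front z 0.03186914510249988 0.03200655142998917 handle [ 0.0161  0.0049 -0.0009] plate [0.0049 0.0031 0.0129] 2331
w10 ring [-0.1064  0.0115  0.0334] [-0.1396  0.0054  0.0324] rear/front z 0.03612767514286786 0.032682936496468 handle [ 0.0167  0.0028 -0.001 ] plate [0.0054 0.0071 0.0127] 2333
```

```bash
python3 -c "
from h import *
s=sensors.state();print(s['tcp_pos'],s['force'],s['grasp_force'],np.abs(s['dq']).max())
print(job.sign_off())"
```

```text
[ 0.5055 -0.0216  0.0889] [ 0.5352 -0.0765 -1.5352] 45.30215799808502 0.07403986876636309
the job is handed in; nothing more can be done
None
```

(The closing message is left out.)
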